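Slacken a clamping fixture with its knurled thumbwheel

TASK

A lamp base is clamped in the grey fixture: slacken the clamp by two full turns of the knurled thumbwheel, to within a quarter turn, rolling the top of its rim towards the robot's side of the fixture with light strokes of a closed fingertip. Count the turns by the dark groove across the rim. Do not pinch the wheel or press it hard, leave the lamp standing in the fixture and everything else where it is, and finish clear with the wheel at rest.

Things in the scene. Friction and masses are not known exactly. Their poses are not given: they have to be found in the camera images.
- fixture: Grey clamping fixture fixed to the bench. Origin on the bench under the thumbwheel's middle; x points across it, away from the robot's side; y along the screw, away from the lamp; z up. Bed x -60 to 60, y -245 to 55, 12 mm thick. Two cheeks (50 mm in x, 10 mm thick, tops at z 74 mm) at y = +-28 mm beside the wheel. Fixed jaw at y -204 mm, 46 mm high.
- wheel_axis (a point): Middle of the thumbwheel on its axle, 60 mm above the bench. The wheel is an aluminium disc with knurled rim, rim radius 34 mm, 24 mm wide along the fixture's y; the rim's top is 94 mm above the bench, free above the cheeks. One dark groove across the rim and down the faces is the index mark; it points straight up at joint value 0.
- swing: Sprung bar that carries wheel, screw and moving jaw; origin on its pivot at the jaw's foot, at y -108 mm, z 18 mm of the fixture. Pressed from above the wheel gives up to 8 mm downwards (and up to 3 mm along +y): about 1 N to start, 0.8 N more per mm, then a hard stop. 3 to 5 mm of give is about 3.5 to 5 N, enough to turn the wheel by rubbing; it springs back when let go.
- thumbwheel (a joint): Turn of the thumbwheel in rad, 6.28 a full turn. Grows (slackens) as the rim's top moves towards the fixture's -x (the robot's side). Starts nearly tight at 0 to 0.5 and can go on to 32, with no stop or click at two turns. Friction of 0.04 N m (about 1.2 N at the rim) keeps it where it is left. Two turns is 12.57 more than the first reading.
- jaw_face (a point): Middle of the face of the moving jaw where it meets the lamp base, 30 mm above the bench, at y = -117.5 mm of the fixture when tight. The screw draws it 4 mm towards the wheel (+y of the fixture) for each full slackening turn.
- lamp: Black lamp base, loose: a disc 76 mm across and 22 mm high standing on the 12 mm bed at y = -155 mm of the fixture, with a gooseneck 11 mm thick up to 238 mm above the disc's underside. Origin at the middle of the underside, z up.
- tape: Bystander: loose roll of yellow tape lying flat, 66x71x20 mm, origin under its middle.
- switch: Bystander: small loose black push switch, 24x24x26 mm, origin under its middle.
- tray: Bystander: loose low red parts tray, 75x95x22 mm, origin under its middle.

How it is judged:
By the outcome, as a careful person would: the job done as asked, in the order asked, and still so for the second after the job is handed in, with the robot touching nothing.
It also fails if it takes over 67 s, if anything falls off the work surface, if the arm or the gripper's body presses on something with over 40 N, if the wrist force passes 120 N, or if a joint passes its speed limit or range.

ROBOT

A 6-joint arm with a two-finger parallel gripper is mounted at the origin on the work surface; the furniture and walls round the work are solid. World frame = base frame: x ahead of the robot, y to its left, z up, the work surface at z = 0. Lengths are in m, angles in rad, forces in N, time in s.
With the tool pointing down it reaches from about 0.275 to 0.75 m from the base axis. Payload 10.2 kg.
Tool frame: the origin (TCP) lies on the centre line of the jaws, within the pads' length; the fingertips stand 11 mm ahead of it and the grasp point (between the pads) lies 8 mm behind it (ctrl.tcp_to_tips is the distance from the TCP to the fingertips, in m); z points along the fingers, y is the line along which they close (so a half turn about z gives the same grasp; the last joint's range is limited). The gripper opens to 85 mm and grips with 20 to 120 N. Pads are 22 mm wide; open, the fingers measure 114 mm over their backs; the gripper's body (76 mm by 85 mm) begins 54 mm behind the grasp point. The pads swing forward as they close: fully open they stand 13 mm farther back than shut.
Start: joints at [-0.223, 0.313, 1.498, -0, 1.331, -0.223], TCP at [0.525, -0, 0.242] pointing down, gripper open.
Joint ranges: [-2.94, 2.94], [-0.97, 2.17], [0.19, 2.56], [-1.23, 4.37], [0.02, 3.11], [-2.88, 2.88]. Speed limits (rad/s): [2.39, 2.39, 3.01, 3.14, 3.14, 3.14].

INTERFACE

Orientations are given as a rotation vector (axis times angle).
In Python, from bench import ctrl, vision, ticket, monitor gives the robot as it stands (ctrl), with the cameras (vision), the job (ticket) and the readings (monitor).
- The arm moves only by the tool pendant, called after "Call:" as name(argument=value, ...), one argument or row to a line, values as JSON. Schema: {"type":"object","properties":{"increments":{"type":"array","items":{"type":"object","properties":{"dx":{"type":"number"},"dy":{"type":"number"},"dz":{"type":"number"},"ax":{"type":"number"},"ay":{"type":"number"},"az":{"type":"number"}},"additionalProperties":false},"minItems":1,"maxItems":12},"jaw":{"type":"number"},"only":{"type":"string"},"quiet":{"type":"boolean"},"lines":{"type":"string"}},"required":["increments"],"additionalProperties":false}. increments is a list of rows, 1 to 12 of them, each an object with the fields dx, dy, dz (the shift in m), ax, ay, az (a rotation vector in rad); a field left out counts as zero; each row is the pose to reach, as a shift and turn from the pose commanded when the call began, along the tool's axes at that moment; what a row does not reach only later rows make up. A row lasts 1/8 s, in which the tool goes at most 0.0625 m and 0.188 rad, less where a joint would pass 70% of its speed; a pose out of reach is approached as far as the arm can. jaw is the opening from 0.0 (shut) to 1.0 (fully open), set as the call begins (left out keeps the last). The fingers move at their own pace and stop on an object; the grip force is fixed at half the most. Time passes only in rows, so rows that do not move let the fingers close. The tool returns the time, the measured TCP pose, the force, the opening and the grip force at its end. only (a regular expression) keeps the lines of the reply that match it, lines (a string "A,B") keeps lines A to B, and quiet returns only ok. Input that does not fit is refused with a message, and nothing moves.
- monitor.sense(): the state, without advancing time (a new reading comes with each control period).
- vision.get_image(name): name is "scene" or "side" or "wrist"; returns a dict with "pixels" (400x640x3 uint8, red, green, blue), "intrinsics" (3x3 intrinsics, pixels), "dist" ([k1, k2, p1, p2, k3] as OpenCV has them; the pictures are not rectified), "extrinsics" (4x4, takes a point from world to camera coordinates). Camera axes: x right, y up, looking along -z (the intrinsics and any distortion apply to the point x, -y, -z); pixel columns grow to the right and rows downward; lengths in m; the calibration is good to about 2 mm. A picture is of the moment at which its call begins. There is no depth.
- ticket.finish_job(): hands the job in; it is judged then, once.
The state is a dict: "t": time; "joint_pos": joint angles; "qvel": joint speeds; "joint_efforts": joint torques, N m; "position": TCP position; "tool_rot": TCP orientation; "wrist_force": force on the tool from outside, world axes, zero at the start; "ft_torque": the same for the moment, N m; "gripper_width": opening from 0.0 (shut) to 1.0 (fully open); "grasp_force": force on a finger pad.
Only numpy, scipy, OpenCV 4.12 (cv2) and the standard library are available. Lean on these libraries where they do the work, as an engineer would, in place of code of your own. Each camera call takes 0.05 s, during which the arm holds its last target. There are 200 camera calls.

## Working session

There is one attempt and no reset: what is moved stays moved. The work goes in short steps, Python scripts to look and compute and a tool call to move; the robot and the scene stay as the last step left them, time stands still between calls to the robot, and variables do not carry over. Pictures are saved under pics/ and viewed, at most 10 in all, crops included, and the job is handed in when it is done.

```bash
ls; mkdir -p pics; cat > h.py <<'E'
import numpy as np, cv2
from bench import ctrl, vision, ticket, monitor
def img(n,save=None):
    d=vision.get_image(n)
    if save: cv2.imwrite('pics/'+save,d['pixels'][:,:,::-1])
    return d
def ray(d,uv):
    K=np.array(d['intrinsics']);E=np.array(d['extrinsics'])
    p=cv2.undistortPoints(np.array([[uv]],float),K,np.array(d['dist'],float))[0,0]
    R=E[:3,:3];o=-R.T@E[:3,3]
    v=R.T@np.array([p[0],-p[1],-1.]);return o,v/np.linalg.norm(v)
def onz(d,uv,z):
    o,v=ray(d,uv);return o+v*(z-o[2])/v[2]
def tri(rs):
    A=0;b=0
    for o,v in rs:
        P=np.eye(3)-np.outer(v,v);A=A+P;b=b+P@o
    x=np.linalg.solve(A,b);return x,[np.linalg.norm((np.eye(3)-np.outer(v,v))@(x-o)) for o,v in rs]
def proj(d,P):
    E=np.array(d['extrinsics']);c=(E[:3,:3]@np.atleast_2d(P).T).T+E[:3,3]
    c=c*[1,-1,-1]
    return cv2.projectPoints(c,np.zeros(3),np.zeros(3),np.array(d['intrinsics']),np.array(d['dist'],float))[0][:,0]
E
python3 - <<'E'
from h import *
s=monitor.sense();print(s['t'],s['position'],s['tool_rot'],ctrl.tcp_to_tips)
for n in ['scene','side','wrist']:
    d=img(n,n+'0.png');E=np.array(d['extrinsics']);print(n,-E[:3,:3].T@E[:3,3],-E[2,:3])
a=[cv2.imread(f'pics/{n}0.png') for n in ['scene','side','wrist']]
E
```

```text
bench.py
pics
0.0 [5.24762686e-01 3.41723206e-05 2.41736971e-01] [-2.22071587e+00 -2.22061516e+00  1.08640884e-03] 0.011
scene [0.24753876 0.72661785 0.52736219] [ 0.37572462 -0.73999615 -0.55788593]
side [ 0.26159355 -0.59969625  0.55063791] [ 0.34031065  0.75778972 -0.5567256 ]
wrist [0.52390759 0.08440334 0.37305876] [ 1.55816532e-04 -3.28670504e-01 -9.44444639e-01]
```

View pics/scene0.png

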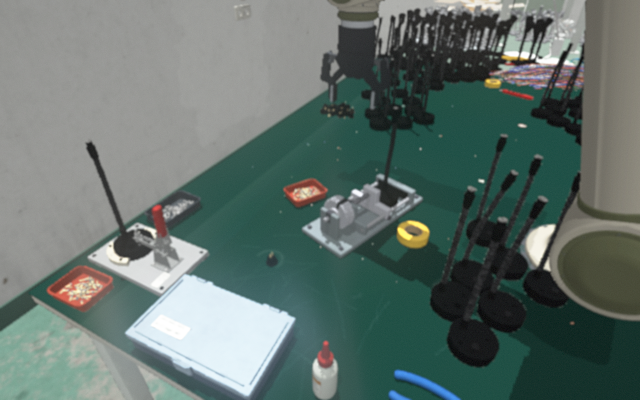

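View pics/side0.png

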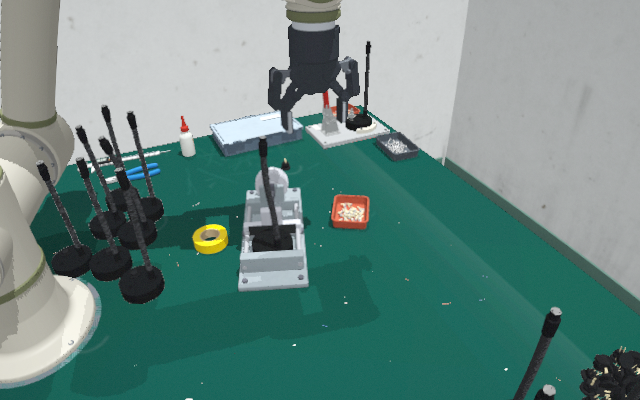

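View pics/wrist0.png

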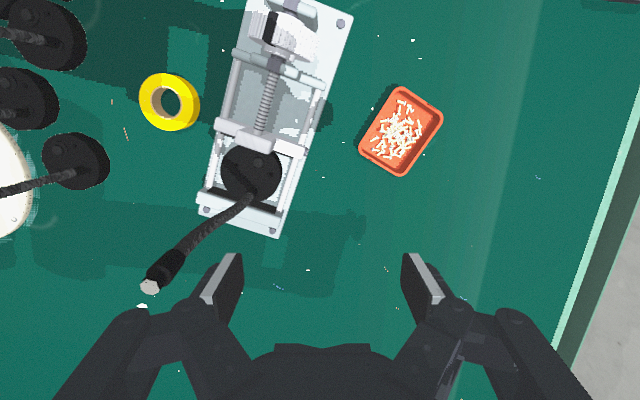

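The scene view shows the fixture with its wheel at about (345,207) and the lamp at the far end. In the side view the wheel is at (272,180). The wrist view has the bed corners at about (195,212), (278,238) and (353,15), with the wheel at the top edge near (285,28). Next I'll get the yaw and origin from the bed edges.

```bash
python3 - <<'E'
from h import *
d=img('wrist')
p=[onz(d,u,.012)for u in[(196,211),(278,238),(353,14)]]
for q in p:print(q.round(4))
w=p[1]-p[0];print('w',np.linalg.norm(w),np.degrees(np.arctan2(w[1],w[0])))
l=p[2]-p[1];print('yaw from long',np.degrees(np.arctan2(-l[0],l[1])),np.linalg.norm(l))
s=img('scene');q=onz(s,(345,207),.075);print(q)
c=cv2.resize(s['pixels'][150:270,260:460],None,fx=4,fy=4,interpolation=cv2.INTER_CUBIC)
cv2.imwrite('pics/sc1.png',c[:,:,::-1])
l/=np.linalg.norm(l);m=(p[0]+p[1])/2+l*.245;print('origin est',m, 'yaw',np.arctan2(-l[0],l[1]))
E
```

```text
[ 0.3476 -0.0614  0.012 ]
[ 0.4606 -0.1035  0.012 ]
[0.5591 0.1773 0.012 ]
w 0.12059537708031423 -20.39203976262693
yaw from long -19.32578514820912 0.29755088812400077
[0.47141779 0.14495016 0.075     ]
origin est [0.48520108 0.14875167 0.012     ] yaw -0.33729858136926943
```

View pics/sc1.png

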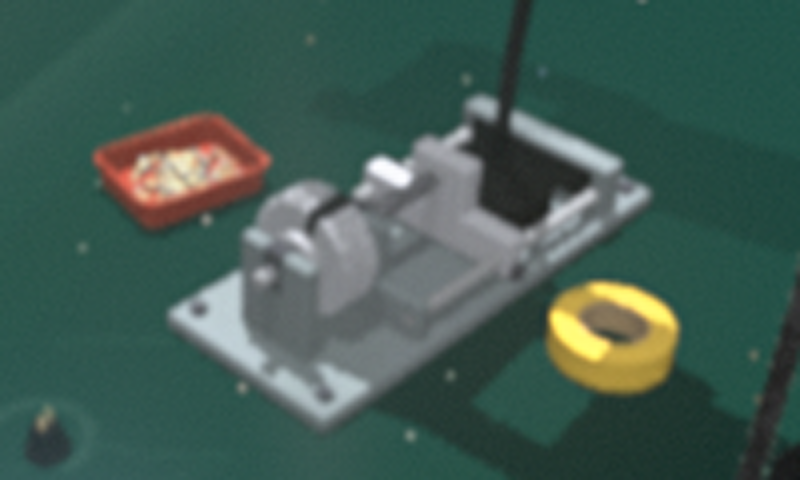

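The enlarged view shows the groove near the rim's top, leaning to the robot's side, at about (328,208) in the crop. The bed measures 120.6 x 297.5 mm, close to the 120 x 300 given. I'll close the gripper, align it with the fixture and hover above the wheel.

Call:
pendant(
  increments=[
    {"dx": 0.04,"dy": -0.01,"az": 0.1},
    {"dx": 0.08,"dy": -0.02,"az": 0.2},
    {"dx": 0.12,"dy": -0.03,"dz": 0.02,"az": 0.3},
    {"dx": 0.149,"dy": -0.039,"dz": 0.045,"az": 0.345},
    {"dx": 0.149,"dy": -0.039,"dz": 0.045,"az": 0.345},
  ],
  jaw=0.0,
)

```text
t: 0.88
position: [0.4847, 0.1503, 0.1958]
tool_rot: [-2.566, -1.809, 0.005]
wrist_force: [-0.4, 0.1, 0.3]
gripper_width: 0.0
grasp_force: 0.0
```

```bash
python3 - <<'E'
from h import *
s=monitor.sense();print(s['t'],s['position'],s['gripper_width'],s['wrist_force'])
for n in ['scene','wrist']:
    d=img(n,n+'1.png')
a=cv2.imread('pics/scene1.png')[150:270,280:440];b=cv2.imread('pics/wrist1.png')
cv2.imwrite('pics/c1.png',cv2.resize(a,None,fx=5,fy=5,interpolation=2))
E
```

```text
0.875 [0.4846527  0.15030493 0.19583569] 0.00021342475640828918 [-0.35686954  0.11325276  0.33840887]
```

View pics/c1.png

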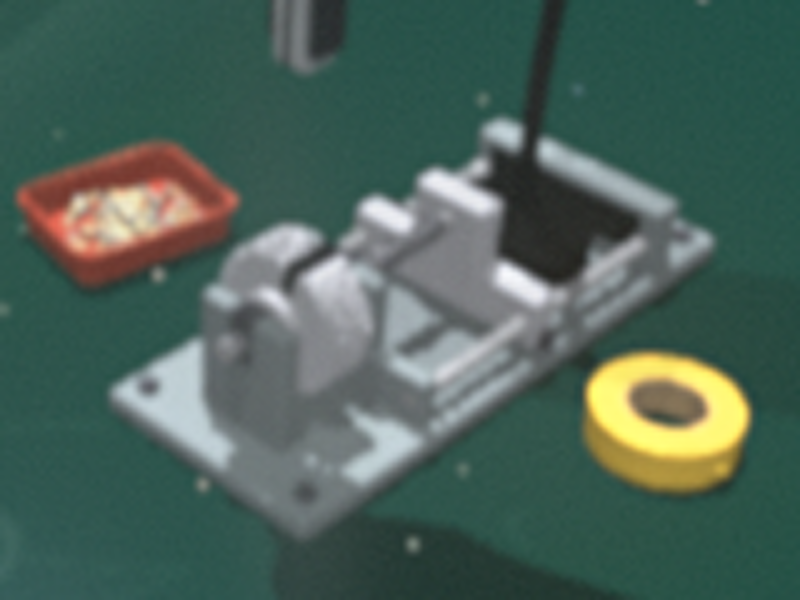

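View pics/wrist1.png

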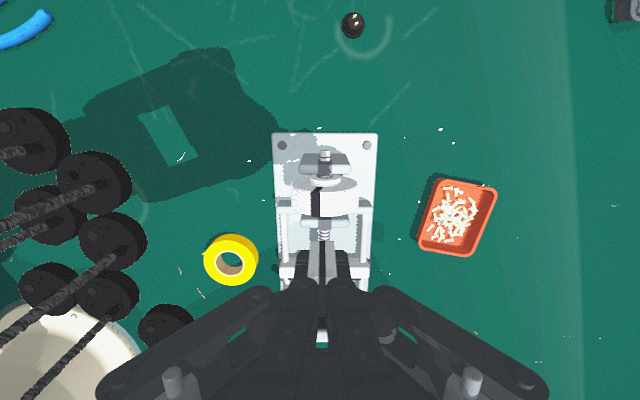

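The scene crop shows the groove at about (310,262) in the crop. The wrist view shows the wheel at (324,197), its groove at about (316,202) and the bed's far corners at (273,134) and (377,132). Next I'll refine the origin, triangulate the groove and set up a ray-to-rim angle measurement.

```bash
cat >> h.py <<'E'
O=np.array([.4853,.1490,0.]);YAW=-.345
def F():
    c,s=np.cos(YAW),np.sin(YAW);return np.array([[c,s,0],[-s,c,0],[0,0,1.]])  # world->fixture
def fix(p): return F()@(np.asarray(p)-O)
def hit(d,uv,dz=0):
    o,v=ray(d,uv);o=fix(o)-[0,0,.06-dz];v=F()@v
    a=v[0]**2+v[2]**2;b=o[0]*v[0]+o[2]*v[2];c=o[0]**2+o[2]**2-.034**2
    q=b*b-a*c
    if q<0:return None
    p=o+v*(-b-q**.5)/a;return np.arctan2(-p[0],p[2]),p[1]
def groove(d,thr=75):
    g=d['pixels'].max(2);h=[]
    cen=proj(d,F().T@np.array([0,0,.075])+O)[0].astype(int)
    m=np.zeros_like(g);
    for v,u in np.argwhere(g<thr):
        if abs(u-cen[0])>50 or abs(v-cen[1])>50:continue
        r=hit(d,(u,v))
        if r and abs(r[1])<.009: m[v,u]=1
    n,l,st,ce=cv2.connectedComponentsWithStats(m)
    out=[]
    for i in range(1,n):
        if st[i,4]>=8:
            r=np.array([hit(d,(u,v)) for v,u in np.argwhere(l==i)])
            out.append((int(st[i,4]),ce[i].round(1).tolist(),round(float(np.median(r[:,0])),3),r[:,0].min().round(2),r[:,0].max().round(2),r[:,1].min().round(3),r[:,1].max().round(3)))
    return out
E
python3 - <<'E'
from h import *
d=img('wrist');s=img('scene')
a,b=[onz(d,u,.012) for u in[(273,133.5),(377,132)]]
w=b-a;print(a,b,np.linalg.norm(w),np.arctan2(w[1],w[0]), 'fix',fix(a),fix(b))
for n,x in(('w',d),('s',s)):
    for t in(60,75,90):print(n,t,groove(x,t))
gw=groove(d);gs=groove(s)
if gw and gs:
    x,e=tri([ray(d,max(gw)[1]),ray(s,max(gs)[1])]);print('tri',x,fix(x),e)
E
```

```text
[0.45145272 0.2137979  0.012     ] [0.5613373  0.17617451 0.012     ] 0.11614706296016612 -0.3298793622561188 fix [-0.05376728  0.04953267  0.012     ] [0.06236651 0.05128882 0.012     ]
w 60 [(18, [318.0, 200.5], 0.082, np.float64(0.08), np.float64(0.08), np.float64(-0.009), np.float64(0.008))]
w 75 [(130, [314.1, 199.7], 0.188, np.float64(0.08), np.float64(0.3), np.float64(-0.009), np.float64(0.008))]
w 90 [(166, [314.0, 199.9], 0.188, np.float64(0.08), np.float64(0.3), np.float64(-0.009), np.float64(0.008))]
s 60 []
s 75 [(8, [341.8, 201.5], 0.292, np.float64(0.26), np.float64(0.32), np.float64(-0.009), np.float64(0.009))]
s 90 [(12, [342.2, 201.2], 0.292, np.float64(0.22), np.float64(0.34), np.float64(-0.009), np.float64(0.009))]
tri [0.47822155 0.14945997 0.08952543] [-0.00681692 -0.00196104  0.08952543] [np.float64(0.0007532543679538887), np.float64(0.0007532543679537793)]
```

```bash
python3 - <<'E'
from h import *
d=img('wrist')
g=d['pixels'].max(2)
for v in(180,192,200,208):print(v,g[v,284:364:2].tolist())
print('col340',g[165:235:2,340].tolist())
for u in[(291,197),(357,197),(324,197)]:print(fix(onz(d,u,.06)).round(4))
print('tool fix',fix(monitor.sense()['position']))
E
```

```text
180 [188, 186, 191, 202, 194, 184, 180, 185, 189, 183, 179, 181, 193, 214, 249, 230, 251, 251, 252, 252, 252, 250, 249, 249, 248, 248, 250, 219, 183, 186, 185, 183, 180, 185, 179, 241, 247, 247, 247, 247]
192 [246, 246, 247, 247, 248, 250, 250, 230, 248, 247, 247, 250, 153, 70, 72, 75, 73, 255, 249, 249, 248, 248, 247, 249, 247, 248, 248, 248, 248, 247, 247, 247, 247, 247, 247, 247, 247, 247, 247, 247]
200 [135, 136, 129, 220, 244, 239, 247, 247, 248, 244, 247, 248, 231, 72, 75, 74, 73, 236, 248, 247, 247, 247, 247, 247, 245, 247, 246, 248, 248, 247, 247, 247, 247, 247, 247, 247, 231, 134, 134, 136]
208 [246, 246, 247, 247, 246, 249, 247, 246, 247, 246, 247, 248, 252, 66, 73, 70, 71, 255, 248, 247, 247, 247, 247, 247, 247, 247, 248, 247, 248, 247, 247, 247, 247, 247, 247, 247, 247, 247, 247, 248]
col340 [243, 246, 246, 245, 124, 191, 184, 184, 184, 183, 184, 179, 229, 248, 248, 248, 247, 247, 248, 248, 248, 248, 248, 248, 255, 137, 136, 214, 243, 239, 234, 242, 240, 239, 239]
[-0.0302 -0.0093  0.06  ]
[ 0.0374 -0.0094  0.06  ]
[ 0.0036 -0.0093  0.06  ]
tool fix [ 0.00157179 -0.00031327  0.19802319]
```

The wheel's silhouette is 67.6 mm wide against 68 given, and its centre is 3.5 mm further along fixture x than I had, so I'm shifting the origin. The first groove reading is about 0.3. I'll approach and make one trial stroke.

```bash
sed -i 's/^O=.*;YAW/O=np.array([.4881,.1464,0.]);YAW/' h.py
```

Call:
pendant(
  increments=[
    {"dx": -0.001,"dy": 0.018,"dz": 0.04},
    {"dx": -0.001,"dy": 0.018,"dz": 0.075},
    {"dx": -0.001,"dy": 0.018,"dz": 0.09},
    {"dx": -0.001,"dy": 0.018,"dz": 0.094},
    {"dx": -0.001,"dy": 0.018,"dz": 0.094},
  ],
)

```text
t: 1.75
position: [0.5032, 0.1419, 0.1043]
tool_rot: [2.569, 1.807, 0.002]
wrist_force: [-0.7, -0.5, 0.5]
gripper_width: -0.0
grasp_force: 0.0
```

```bash
python3 - <<'E'
from h import *
print('tool fix',fix(monitor.sense()['position']))
for n in('wrist','scene'):
    d=img(n,n+'2.png');print(groove(d))
E
```

```text
tool fix [0.01570177 0.00090093 0.10434385]
[(375, [278.9, 253.9], 0.301, np.float64(0.17), np.float64(0.44), np.float64(-0.009), np.float64(0.009)), (126, [321.9, 253.1], -0.463, np.float64(-0.5), np.float64(-0.4), np.float64(-0.009), np.float64(0.008)), (101, [303.1, 254.9], -0.123, np.float64(-0.21), np.float64(-0.02), np.float64(-0.003), np.float64(0.004)), (64, [339.1, 253.5], -0.866, np.float64(-1.05), np.float64(-0.75), np.float64(-0.009), np.float64(-0.002)), (85, [301.6, 264.6], -0.099, np.float64(-0.19), np.float64(0.02), np.float64(-0.009), np.float64(-0.004))]
[(17, [342.3, 201.0], 0.364, np.float64(0.27), np.float64(0.45), np.float64(-0.008), np.float64(0.007))]
```

View pics/wrist2.png

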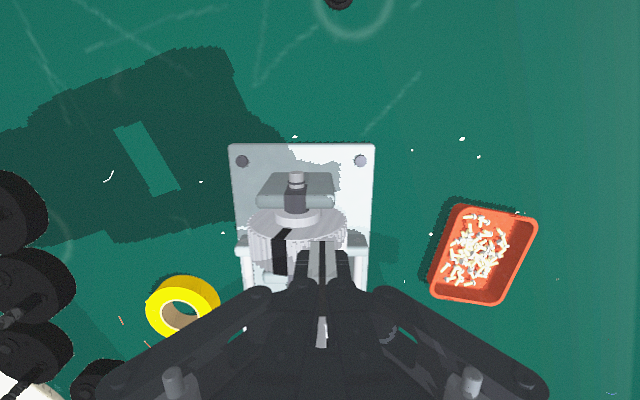

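The groove is now at (279,254), read as 0.30 by the wrist camera and 0.36 by the scene camera. The closed tips stand just over the rim to its right. Now a trial stroke.

Call:
pendant(
  increments=[
    {"dz": 0.0035},
    {"dy": -0.007,"dz": 0.004},
  ],
)

```text
t: 2.1
position: [0.4981, 0.145, 0.1008]
tool_rot: [2.568, 1.805, 0.01]
wrist_force: [5.1, 6.6, 9.3]
gripper_width: -0.001
grasp_force: 4.8
```

Call:
pendant(
  increments=[
    {"dy": -0.008},
    {"dy": -0.016},
    {"dy": -0.024},
    {"dy": -0.024},
  ],
)

```text
t: 2.6
position: [0.4736, 0.1533, 0.1003]
tool_rot: [2.569, 1.807, 0.004]
wrist_force: [-1.5, 4.9, 6.8]
gripper_width: 0.001
grasp_force: 3.6
```

```bash
python3 - <<'E'
from h import *
print('tool fix',fix(monitor.sense()['position']))
for n in('wrist','scene'):
    d=img(n,n+'3.png');print([g[:3] for g in groove(d)])
E
```

```text
tool fix [-0.01600531  0.00155388  0.10028852]
[(137, [301.9, 249.3], 1.068), (135, [322.0, 256.2], 0.508), (264, [341.9, 262.3], 0.155)]
[(8, [345.6, 201.8], 0.523), (17, [348.6, 215.5], 1.367)]
```

Call:
pendant(
  increments=[
    {"dz": -0.012},
    {"dy": 0.018,"dz": -0.012},
    {"dy": 0.036,"dz": -0.01},
    {"dy": 0.036,"dz": -0.003},
    {"dy": 0.033,"dz": -0.001},
    {"dy": 0.022,"dz": -0.001},
  ],
)

```text
t: 3.45
position: [0.4953, 0.1459, 0.1016]
tool_rot: [2.569, 1.806, 0.009]
wrist_force: [4.7, 6.3, 10.2]
gripper_width: -0.001
grasp_force: 4.5
```

Call:
pendant(
  increments=[
    {"dy": -0.01},
    {"dy": -0.02},
    {"dy": -0.024},
    {"dy": -0.024},
    {"dy": -0.024,"dz": -0.012},
    {"dy": -0.024,"dz": -0.012},
  ],
)

```text
t: 4.2
position: [0.4719, 0.1529, 0.113]
tool_rot: [2.569, 1.807, 0.001]
wrist_force: [-0.7, 0.2, 0.0]
gripper_width: 0.0
grasp_force: 0.0
```

```bash
python3 - <<'E'
from h import *
print('tool fix',fix(monitor.sense()['position']))
for n in('wrist','scene'):
    d=img(n,n+'4.png');print([g[:3] for g in groove(d)])
c=np.hstack([cv2.imread('pics/scene%d.png'%i)[180:240,310:375] for i in (3,4)])
cv2.imwrite('pics/c4.png',cv2.resize(c,None,fx=6,fy=6,interpolation=2))
E
```

```text
tool fix [-0.01742726  0.00064033  0.11298302]
[(78, [322.0, 248.3], 0.555), (108, [341.0, 255.2], 0.183)]
[]
```

View pics/c4.png

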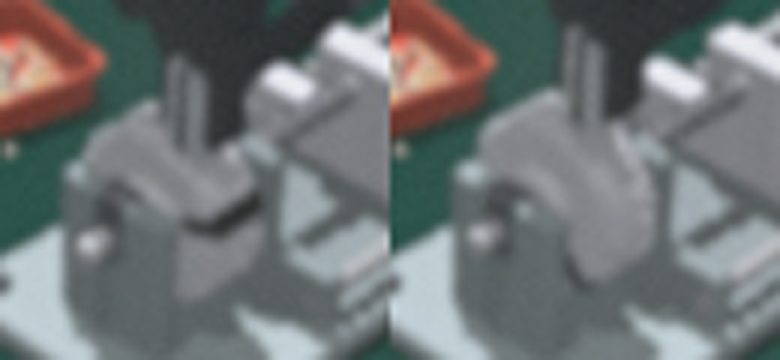

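In the left crop the groove is on the robot-side flank at about (220,215). In the right crop it has rolled further down, to about (575,275), near 2.2 rad. The side force along fixture y shows the pad resisting the swing's +y give, which raises the load, so I'll follow that give by 2.5 mm while pressing.

Call:
pendant(
  increments=[
    {"dy": 0.018},
    {"dy": 0.038,"dz": 0.003},
    {"dy": 0.038,"dz": 0.008},
    {"dx": 0.0025,"dy": 0.036,"dz": 0.0115},
    {"dx": 0.0025,"dy": 0.027,"dz": 0.0115},
    {"dx": 0.0025,"dy": 0.018,"dz": 0.0115},
  ],
)

```text
t: 5.05
position: [0.4889, 0.1501, 0.1015]
tool_rot: [2.569, 1.807, 0.002]
wrist_force: [1.7, 1.9, 5.6]
gripper_width: -0.001
grasp_force: 2.5
```

Call:
pendant(
  increments=[
    {"dy": -0.009},
    {"dy": -0.018},
    {"dy": -0.018},
    {"dx": -0.0025,"dy": -0.018,"dz": -0.0115},
    {"dx": -0.0025,"dy": -0.018,"dz": -0.0115},
  ],
)

```text
t: 5.68
position: [0.4721, 0.1528, 0.1131]
tool_rot: [2.569, 1.806, 0.002]
wrist_force: [1.0, -0.9, -0.0]
gripper_width: 0.002
grasp_force: 0.0
```

```bash
cat > look.py <<'E'
from h import *
import sys
s=monitor.sense();print('fix',fix(s['position']).round(4),s['t'])
for n in('scene','wrist'):
    d=img(n,n+sys.argv[1]+'.png');print(n,[g[:3] for g in groove(d)])
E
python3 look.py 5
```

```text
fix [-0.0173  0.0006  0.1131] 5.675
scene []
wrist [(80, [322.0, 248.5], 0.557), (111, [340.9, 255.3], 0.186)]
```

Call:
pendant(
  increments=[
    {"dy": 0.018},
    {"dy": 0.038,"dz": 0.003},
    {"dy": 0.038,"dz": 0.008},
    {"dx": 0.0025,"dy": 0.036,"dz": 0.0115},
    {"dx": 0.0025,"dy": 0.027,"dz": 0.0115},
    {"dx": 0.0025,"dy": 0.018,"dz": 0.0115},
    {"dx": 0.0025,"dy": 0.009,"dz": 0.0115},
    {"dx": 0.0025,"dz": 0.0115},
    {"dx": 0.0025,"dz": 0.0115},
    {},
    {},
  ],
  only="force",
)

```text
wrist_force: [0.4, 1.1, -0.0]
grasp_force: 0.0
```

```bash
python3 look.py 6
```

```text
fix [-0.0172  0.0007  0.1131] 7.15
scene []
wrist [(80, [322.0, 248.5], 0.557), (110, [341.0, 255.3], 0.186)]
```

Call:
pendant(
  increments=[
    {"dy": 0.018},
    {"dy": 0.038,"dz": 0.003},
    {"dy": 0.038,"dz": 0.008},
    {"dx": 0.0025,"dy": 0.036,"dz": 0.0115},
    {"dx": 0.0025,"dy": 0.027,"dz": 0.0115},
    {"dx": 0.0025,"dy": 0.018,"dz": 0.0115},
    {"dx": 0.0025,"dy": 0.009,"dz": 0.0115},
    {"dx": 0.0025,"dz": 0.0115},
    {"dx": 0.0025,"dz": 0.0115},
    {},
    {},
  ],
  only="force",
)

```text
wrist_force: [0.4, 0.2, -0.5]
grasp_force: 0.0
```

```bash
python3 look.py 7
```

```text
fix [-0.0172  0.0007  0.1131] 8.625
scene []
wrist [(316, [369.6, 246.0], -0.337), (80, [322.0, 248.5], 0.557), (111, [340.9, 255.3], 0.186)]
```

Call:
pendant(
  increments=[
    {"dy": 0.018},
    {"dy": 0.038,"dz": 0.003},
    {"dy": 0.038,"dz": 0.008},
    {"dx": 0.0025,"dy": 0.036,"dz": 0.0115},
    {"dx": 0.0025,"dy": 0.027,"dz": 0.0115},
    {"dx": 0.0025,"dy": 0.018,"dz": 0.0115},
    {"dx": 0.0025,"dy": 0.009,"dz": 0.0115},
    {"dx": 0.0025,"dz": 0.0115},
    {"dx": 0.0025,"dz": 0.0115},
    {},
    {},
  ],
  only="force",
)

```text
wrist_force: [-0.5, 0.1, 0.5]
grasp_force: 0.0
```

```bash
python3 look.py 8
```

```text
fix [-0.0173  0.0007  0.1131] 10.1
scene [(18, [346.2, 206.7], 0.791)]
wrist [(223, [316.5, 239.7], 0.671), (110, [340.9, 255.2], 0.186)]
```

Call:
pendant(
  increments=[
    {"dy": 0.018},
    {"dy": 0.038,"dz": 0.003},
    {"dy": 0.038,"dz": 0.008},
    {"dx": 0.0025,"dy": 0.036,"dz": 0.0115},
    {"dx": 0.0025,"dy": 0.027,"dz": 0.0115},
    {"dx": 0.0025,"dy": 0.018,"dz": 0.0115},
    {"dx": 0.0025,"dy": 0.009,"dz": 0.0115},
    {"dx": 0.0025,"dz": 0.0115},
    {"dx": 0.0025,"dz": 0.0115},
    {},
    {},
  ],
  only="force",
)

```text
wrist_force: [0.6, 0.7, -0.0]
grasp_force: 0.0
```

```bash
python3 look.py 9
python3 - <<'E'
import cv2,numpy as np
c=np.hstack([cv2.imread('pics/scene%d.png'%i)[180:240,310:375] for i in (7,8,9)])
cv2.imwrite('pics/c9.png',cv2.resize(c,None,fx=4,fy=4,interpolation=2))
E
```

```text
fix [-0.0173  0.0007  0.1131] 11.575
scene []
wrist [(80, [322.0, 248.5], 0.557), (110, [341.0, 255.3], 0.186)]
```

View pics/c9.png

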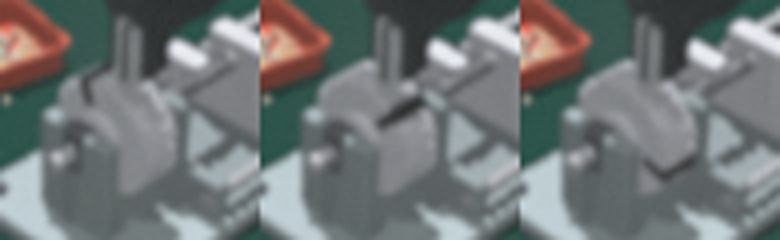

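The three crops show the groove on the far side (about 5.95 rad), then near the top on the robot side (0.79, so 7.07), then on the flank (about 8.2). That's about 1.12 rad per stroke, so four more should give about 12.7 against a target of 12.88.

Call:
pendant(
  increments=[
    {"dy": 0.018},
    {"dy": 0.038,"dz": 0.003},
    {"dy": 0.038,"dz": 0.008},
    {"dx": 0.0025,"dy": 0.036,"dz": 0.0115},
    {"dx": 0.0025,"dy": 0.027,"dz": 0.0115},
    {"dx": 0.0025,"dy": 0.018,"dz": 0.0115},
    {"dx": 0.0025,"dy": 0.009,"dz": 0.0115},
    {"dx": 0.0025,"dz": 0.0115},
    {"dx": 0.0025,"dz": 0.0115},
    {},
    {},
  ],
  only="force",
)

```text
wrist_force: [-0.1, -1.5, 0.8]
grasp_force: 0.0
```

```bash
python3 look.py 10
```

```text
fix [-0.0173  0.0007  0.1131] 13.05
scene []
wrist [(80, [322.0, 248.5], 0.557), (111, [340.9, 255.3], 0.186)]
```

Call:
pendant(
  increments=[
    {"dy": 0.018},
    {"dy": 0.038,"dz": 0.003},
    {"dy": 0.038,"dz": 0.008},
    {"dx": 0.0025,"dy": 0.036,"dz": 0.0115},
    {"dx": 0.0025,"dy": 0.027,"dz": 0.0115},
    {"dx": 0.0025,"dy": 0.018,"dz": 0.0115},
    {"dx": 0.0025,"dy": 0.009,"dz": 0.0115},
    {"dx": 0.0025,"dz": 0.0115},
    {"dx": 0.0025,"dz": 0.0115},
    {},
    {},
  ],
  only="force",
)

```text
wrist_force: [0.8, 0.8, -0.3]
grasp_force: 0.0
```

```bash
python3 look.py 11
```

```text
fix [-0.0173  0.0007  0.1131] 14.525
scene []
wrist [(80, [322.0, 248.5], 0.557), (110, [341.0, 255.3], 0.186)]
```

Call:
pendant(
  increments=[
    {"dy": 0.018},
    {"dy": 0.038,"dz": 0.003},
    {"dy": 0.038,"dz": 0.008},
    {"dx": 0.0025,"dy": 0.036,"dz": 0.0115},
    {"dx": 0.0025,"dy": 0.027,"dz": 0.0115},
    {"dx": 0.0025,"dy": 0.018,"dz": 0.0115},
    {"dx": 0.0025,"dy": 0.009,"dz": 0.0115},
    {"dx": 0.0025,"dz": 0.0115},
    {"dx": 0.0025,"dz": 0.0115},
    {},
    {},
  ],
  only="force",
)

```text
wrist_force: [0.7, 0.3, -0.3]
grasp_force: 0.0
```

```bash
python3 look.py 12
```

```text
fix [-0.0172  0.0006  0.1131] 16.0
scene []
wrist [(127, [387.7, 239.6], -0.8), (80, [322.0, 248.5], 0.557), (111, [340.9, 255.3], 0.186)]
```

Call:
pendant(
  increments=[
    {"dy": 0.018},
    {"dy": 0.038,"dz": 0.003},
    {"dy": 0.038,"dz": 0.008},
    {"dx": 0.0025,"dy": 0.036,"dz": 0.0115},
    {"dx": 0.0025,"dy": 0.027,"dz": 0.0115},
    {"dx": 0.0025,"dy": 0.018,"dz": 0.0115},
    {"dx": 0.0025,"dy": 0.009,"dz": 0.0115},
    {"dx": 0.0025,"dz": 0.0115},
    {"dx": 0.0025,"dz": 0.0115},
    {},
    {},
  ],
  only="force",
)

```text
wrist_force: [1.5, 1.1, -0.4]
grasp_force: 0.0
```

Call:
pendant(
  increments=[
    {"dz": -0.04},
    {"dz": -0.08},
    {"dz": -0.08},
    {"dz": -0.08},
  ],
)

```text
t: 17.98
position: [0.4712, 0.1529, 0.1914]
tool_rot: [-2.569, -1.806, 0.002]
wrist_force: [-0.2, -0.6, -0.6]
gripper_width: -0.003
grasp_force: 0.0
```

```bash
python3 look.py 13
python3 - <<'E'
import cv2,numpy as np
a=cv2.imread('pics/scene13.png')[140:270,270:440]
b=cv2.imread('pics/wrist13.png')
cv2.imwrite('pics/c13.png',np.vstack([cv2.resize(a,(392,300),interpolation=2),cv2.resize(b,(392,245))]))
E
```

```text
fix [-0.0181  0.0004  0.1914] 17.975
scene []
wrist [(21, [333.1, 202.4], 0.272), (21, [340.6, 203.3], 0.068)]
```

View pics/c13.png

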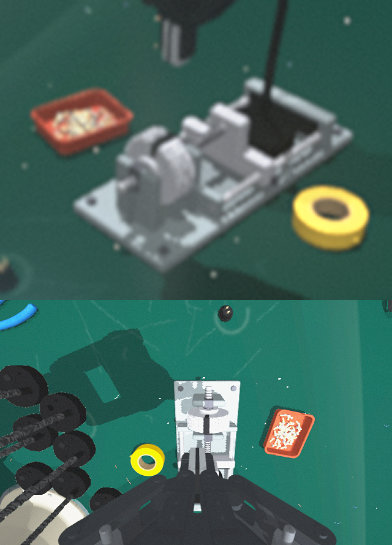

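The groove is back near the top, leaning slightly to the robot's side (mean about 0.17). That makes 12.7 in all, a turn of about 12.4 against the 12.57 wanted, well within a quarter turn. The lamp, tape, tray and switch are where they were, and the tool is clear.

```bash
python3 -c "
from bench import ctrl, vision, ticket, monitor
print(ticket.finish_job())"
```

```text
the job is handed in; nothing more can be done
None
```

I turned the thumbwheel about 12.4 rad (1.98 turns by the groove, within the quarter-turn tolerance) and handed the job in at about 18 s, with the lamp standing, the other items where they were and the gripper clear; the first two strokes pressed up to about 10 N, and a check on the third read about 5.6 N.

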